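Isolate and bleed a bench air sander before a disc change

TASK

Make the clamped air sander safe for a disc change without disturbing anything else on the bench. First shut off its air: press the yellow knob down, turn it clockwise until its pointer is at the red mark and let it spring back up. Then vent the trapped air: flip the red lock-off forward (towards the disc), squeeze the black paddle fully down against the sander's body, keep it down for two seconds, and let it go so that paddle and lock-off spring back.

Things in the scene. Friction and masses are not known exactly. Their poses are not given: they have to be found in the camera images.
- station: Fixed grey plate 235 x 225 x 8 mm carrying the air sander, clamped upside down, and its valve, joined by a rigid copper air line. Place and heading vary. Origin on the bench top under the middle; x forward along the sander to its disc, y left to the valve, z up. Sander axis at y = -65, z = 62 mm, body diameter 40; saddle clamps at x = -88 and +52, tops at z = 86; air line behind, at x = -160.
- disc_top (a point): Centre of the sander's brown disc, 76 mm in diameter, on its upper face; world height 111 mm. It shows which way is forward. Nothing to do here.
- knob_grip (a point): Grip point of the yellow shut-off knob, on its vertical turning axis, 10 mm below the knob's top; height 127 mm when up. The knob is a bar 44 mm long, 12 mm thick, 24 mm high (top at 137 mm) on a round skirt of 39 mm diameter, its top 23 mm below the bar's top. Frame turns with the knob: x along the bar to the pointer end, z up.
- red_mark (a point): Red mark on the dark round bonnet under the knob (60 mm diameter, top at 96 mm), on the side towards the sander: the knob's pointer (black line on the bar's top) stands over it when the air is shut. A green mark shows the open place.
- valve_push (a joint): How far the knob is pressed down, m: 0 up, 0.008 fully down (stop); spring 4 N at the top, 8.5 N fully down. Up, a lug keeps the knob from turning; it is free to turn when pressed more than 0.005, and between the two marks the lug holds it down.
- valve_turn (a joint): Knob rotation, rad, clockwise seen from above: 0 open (pointer at the green mark, straight forward along the station's x), 1.2 shut (pointer at the red mark, towards the sander; end stop). Light friction, 0.03 N m. It springs up only within 0.09 of either end.
- lock_tip (a point): Middle of the top edge of the red lock-off, a sprung tab 18 mm wide and 5 mm thick (7 mm at the rounded top) standing 19 mm above the black paddle's top face; height about 119 mm at rest. It is hinged in the paddle 21 mm below this point, 62 mm forward of the paddle's hinge.
- lock_off (a joint): Lock-off angle, rad: 0 upright (its toe stands on a ledge: the paddle moves only 1 mm), grows as its top is pushed forward to the disc, stop at 0.85. Push it past 0.6 to free the paddle. A spring (1 to 2 N at the tip) returns it when let go, so keep it forward while the paddle starts down; once the paddle is down the ledge holds it near 0.6.
- paddle_pad (a point): Place to press on the black paddle's top face: 38 mm forward of its hinge, 24 mm behind the lock-off; height about 96 mm at rest, 5.7 mm lower when squeezed. The paddle is 24 mm wide, hinged at its rear (x = -70, z = 88 mm in the station's frame) and runs 100 mm forward, rising 0.16 rad at rest. x forward along it, z out of its face.
- paddle (a joint): Paddle angle, rad: 0 sprung out, 0.15 fully squeezed against the body (end stop). Spring 0.2 N m at rest, 0.35 N m fully down, about 5 to 9 N at point paddle_pad.
- spare_discs: Bystander: small stack of spare sanding discs, 75 mm in diameter, 16 mm high, origin under its middle.
- cutting_oil: Bystander: white aerosol can with a yellow cap, 54 mm diameter, 166 mm high, origin under it.
- masking_tape: Bystander: roll of masking tape lying flat, 105 mm diameter, 26 mm high, origin under its middle.

How it is judged:
On the way, in this order (a step that is already met when the one before it is completed fails the run):
1. the air is shut off: knob turned clockwise to the red mark (over 1.1 rad) and sprung back up (pressed less than 2 mm) (value of joint valve_turn above 1.1 rad and value of joint valve_push below 0.002 m), for 0.2 s.
2. the lock-off is flipped forward, over 0.45 rad (value of joint lock_off above 0.45 rad), for 0.05 s.
3. the paddle is squeezed down (over 0.13 of 0.15 rad) and kept there for 1.5 s (value of joint paddle above 0.13 rad), for 1.5 s.
At the end, for the whole second after the job is handed in: The knob stands at the red mark (over 1.1 rad) and is up (pressed less than 2 mm); the paddle is sprung out (under 0.02 rad) and the lock-off upright again (under 0.1 rad) (all of step 1 and value of joint paddle below 0.02 rad and value of joint lock_off below 0.1 rad); the robot touches nothing.
It fails at once if the paddle is squeezed (over 0.06 rad) while the air is still on: the sander would start (value of joint paddle above 0.06 rad and value of joint valve_turn below 1.05 rad).
It fails at once if the spare discs, oil can or tape is moved more than 30 mm (distance of any of spare_discs, cutting_oil, masking_tape from where it was at the start of the episode above 0.03 m).
It also fails if it takes over 61 s, if anything falls off the work surface, if the arm or the gripper's body presses on something with over 40 N, if the wrist force passes 120 N, or if a joint passes its speed limit or range.

ROBOT

A 6-joint arm with a two-finger parallel gripper is mounted at the origin on a cart in front of the work surface, level with it; the furniture and walls round the work are solid. World frame = base frame: x ahead of the robot, y to its left, z up, the work surface at z = 0. Lengths are in m, angles in rad, forces in N, time in s.
With the tool pointing down it reaches from about 0.3 to 0.775 m from the base axis. Payload 14.6 kg.
Tool frame: the origin (TCP) lies midway between the tips of the shut fingers; the grasp point (between the pads) lies 19 mm behind it (grasp_offset is the distance from the TCP to the grasp point, in m); z points along the fingers, y is the line along which they close (so a half turn about z gives the same grasp; the last joint's range is limited). The gripper opens to 94 mm and grips with 3 to 60 N. Pads are 16 mm wide; open, the fingers measure 119 mm over their backs; the gripper's body (75 mm by 177 mm) begins 78 mm behind the grasp point.
Start: joints at [-0.067, 0.3, 1.521, -0, 1.321, -0.067], TCP at [0.55, -0, 0.205] pointing down, gripper open.
Joint ranges: [-3.03, 3.03], [-0.79, 2.21], [0.23, 2.52], [-1.04, 4.18], [0, 3.07], [-2.55, 2.55]. Speed limits (rad/s): [2.22, 2.22, 2.57, 3.14, 3.14, 3.14].

INTERFACE

Orientations are given as [roll, pitch, yaw] about the fixed x, y, z axes, in that order (R = Rz(yaw) Ry(pitch) Rx(roll)).
In Python, from station import * gives the robot as it stands. The module is installed in compiled form; this text tells all that it offers.
- The arm moves only by the tool send_rows, never from a script. Its argument "rows" is a list of rows, each an object of numbers: "dx", "dy", "dz": the shift along the tool's x, y, z in mm; "roll": the turn about the tool's z in degrees; "jaw": the closure, from -1 (fully open) to 1 (shut). In form: [{"dx": .., "dy": .., "dz": .., "roll": .., "jaw": ..}, ...]. A call has 1 to 12 rows; each row shifts and turns the commanded pose from where the row before left it, along the tool's axes as they then stand; what a row does not reach is not made up. A row lasts 1/12 s, in which the tool goes at most 41.7 mm and 7.16 degrees, less where a joint would pass 70% of its speed; a pose out of reach is approached as far as the arm can. A call is refused whole if a number of a shift passes 41.7 or a number of a turn 7.16, either way. A call with a gripper value outside its range is refused whole. The fingers move at their own pace and stop on an object; "force" is the grip in N (left out, the last holds). Time passes only in rows, so rows that do not move let the fingers close. It gives the time, the measured TCP pose, the force, the opening and the grip force at its end, in the units of the state.
- get_obs(): the state, without advancing time (a new reading comes with each control period).
- camera(name): name is "scene" or "side" or "wrist"; returns a dict with "frame" (384x512x3 uint8, red, green, blue), "z_map" (384x512 float32, m along the optical axis (not along the pixel's ray), 0 where there is no reading), "camera_matrix" (3x3 intrinsics, pixels), "rvec" (rotation vector, rad) and "tvec" (3), from world to camera coordinates, as OpenCV has them. Camera axes: x right, y down, z forward; pixel columns grow to the right and rows downward; lengths in m; the calibration is good to about 2 mm. A picture is of the moment at which its call begins.
- hand_in(): hands the job in; it is judged then, once.
The state is a dict: "time_s": time; "qpos": joint angles; "joint_vel": joint speeds; "tau": joint torques, N m; "ee_pos": TCP position; "eef_rot": TCP orientation; "force": force on the tool from outside, world axes, zero at the start; "moment": the same for the moment, N m; "grip_width": finger opening in m; "grip_force": force on a finger pad.
Only numpy, scipy, OpenCV 4.12 (cv2) and the standard library are available. Lean on these libraries where they do the work, as an engineer would, in place of code of your own. Each camera call takes 0.05 s, during which the arm holds its last target. There are 200 camera calls.

## Working session

There is one attempt and no reset: what is moved stays moved. The work goes in short steps, Python scripts to look and compute and a tool call to move; the robot and the scene stay as the last step left them, time stands still between calls to the robot, and variables do not carry over. Pictures are saved under pics/ and viewed, at most 10 in all, crops included, and the job is handed in when it is done.

Besides the shell and the picture viewer there is one more tool, called after "Request:" as name(argument=value, ...) on one line, values as JSON. send_rows: Moves the arm, as the interface text tells. Its arguments: {"type":"object","properties":{"rows":{"type":"array"},"force":{"type":"number"}},"required":["rows"]}

```bash
mkdir -p pics; cat > h.py <<'E'
import numpy as np, cv2
from station import *
def save(n,c): cv2.imwrite(f'pics/{n}.png',c['frame'][:,:,::-1])
def pts(c):
    K=c['camera_matrix'];R=cv2.Rodrigues(np.array(c['rvec'],float))[0];t=np.array(c['tvec'],float).ravel()
    z=c['z_map'];v,u=np.indices(z.shape)
    P=np.stack([(u-K[0,2])/K[0,0]*z,(v-K[1,2])/K[1,1]*z,z],-1)
    return (P-t)@R
def ray(c,u,v,h):
    K=c['camera_matrix'];R=cv2.Rodrigues(np.array(c['rvec'],float))[0];t=np.array(c['tvec'],float).ravel()
    o=-R.T@t;d=R.T@np.array([(u-K[0,2])/K[0,0],(v-K[1,2])/K[1,1],1]);return o+d*(h-o[2])/d[2]
E
python3 - <<'E'
from h import *
o=get_obs();print({k:np.round(v,3) for k,v in o.items()})
a=camera('scene');b=camera('wrist');save('s',a);save('w',b)
np.savez('c0.npz',a=pts(a),b=pts(b),fa=a['frame'],fb=b['frame'])
E
```

```text
{'time_s': np.float64(0.0), 'qpos': array([-0.067,  0.3  ,  1.522, -0.   ,  1.321, -0.067]), 'joint_vel': array([-0.001, -0.001,  0.002,  0.001,  0.   , -0.001]), 'tau': array([-2.0000e-03, -5.3181e+01, -3.5274e+01,  7.1000e-02,  2.4000e-02,
       -0.0000e+00]), 'ee_pos': array([ 0.55 , -0.   ,  0.205]), 'eef_rot': array([-3.14 , -0.   ,  1.571]), 'force': array([-0.072, -0.491,  0.59 ]), 'moment': array([ 0.025, -0.022,  0.031]), 'grip_force': np.float64(0.0), 'grip_width': np.float64(0.094)}
```

View pics/s.png

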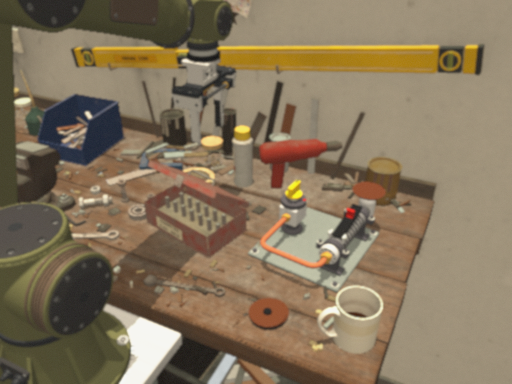

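View pics/w.png

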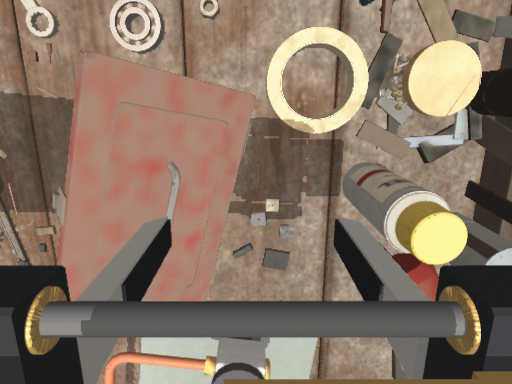

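The scene view shows the yellow knob at (293,190), the red lock-off at (350,213), the sander disc at (368,192), and the can at (243,155). The wrist view shows the tape at (318,80) and the can at (430,225).

```bash
python3 - <<'E'
from h import *
d=np.load('c0.npz');P=d['a'];f=d['fa'];hsv=cv2.cvtColor(f,cv2.COLOR_RGB2HSV).astype(int)
H,S,V=hsv[...,0],hsv[...,1],hsv[...,2]
def rep(n,m,box):
    k=np.zeros(m.shape,bool);x0,y0,x1,y1=box;k[y0:y1,x0:x1]=1;k&=m
    q=P[k];print(n,k.sum(),np.round(np.median(q,0),3),np.round(q.min(0),3),np.round(q.max(0),3))
    return q
q=rep('knob',(H>20)&(H<35)&(S>150),(275,175,310,205))
top=q[q[:,2]>.131];print('top',len(top),top.mean(0),top)
rep('lock',((H<6)|(H>174))&(S>170),(335,200,362,225))
q=rep('disc',((H<12)|(H>174))&(S>100)&(P[...,2]>.1),(350,175,390,203))
q=q[abs(q[:,2]-.111)<.004];print((q.min(0)+q.max(0))/2,len(q))
rep('can',(V>-1)&(P[...,2]>.02),(236,125,252,185))
# plate
q=rep('plate',(abs(P[...,2]-.008)<.004)&(S<60),(245,200,385,290))
c=cv2.minAreaRect((q[:,:2]*1000).astype(np.float32));print(c)
# obstacles tall near
k=(P[...,2]>.14)&(P[...,0]>.3)&(P[...,0]<1)&(P[...,1]<.1)
print(np.round(P[k].min(0),2),np.round(P[k].max(0),2))
E
```

```text
knob 224 [ 0.526 -0.235  0.12 ] [-0.364 -0.567 -0.004] [ 0.744 -0.147  0.743]
top 66 [ 0.51666098 -0.2376474   0.14374765] [[ 0.55155403 -0.23071282  0.13482204]
 [ 0.54936239 -0.23395092  0.13693131]
 [ 0.5552782  -0.23423543  0.13365875]
 [ 0.54587088 -0.22805849  0.13461766]
 [ 0.54380681 -0.23125944  0.13665391]
 [ 0.5459703  -0.23289079  0.13586335]
 [ 0.54806432 -0.23455361  0.13512078]
 [ 0.54784148 -0.23706103  0.1359232 ]
 [ 0.5526832  -0.23774166  0.13335359]
 [ 0.53774318 -0.22878332  0.13673903]
 [ 0.54161964 -0.22976266  0.13479021]
 [ 0.54216471 -0.23198975  0.13508183]
 [ 0.54665086 -0.23276699  0.13273008]
 [ 0.54419577 -0.2360934   0.1350328 ]
 [ 0.54440765 -0.23843611  0.13554603]
 [ 0.54862625 -0.23933514  0.13338005]
 [ 0.53584499 -0.22718478  0.13469054]
 [ 0.53563806 -0.22968946  0.13549044]
 [ 0.53693698 -0.23162671  0.13527218]
 [ 0.53604889 -0.23437425  0.1365289 ]
 [ 0.54203224 -0.23458907  0.13315492]
 [ 0.54257838 -0.23681202  0.13344621]
 [ 0.54586316 -0.23804173  0.13189631]
 [ 0.53368359 -0.22568498  0.13281904]
 [ 0.52902229 -0.22987538  0.13664976]
 [
[... 1386 characters left out ...]
28  0.13428395]
 [ 0.51253207 -0.23427383  0.13405026]
 [ 0.51565159 -0.2354847   0.13255139]
 [ 0.51090504 -0.23260964  0.13186325]
 [ 0.51193887 -0.2346083   0.13181288]
 [-0.36398069 -0.56719396  0.74335608]]
lock 75 [ 0.515 -0.37   0.106] [ 0.51  -0.379  0.072] [ 0.583 -0.351  0.118]
disc 451 [ 0.62  -0.383  0.109] [-0.364 -0.567  0.104] [ 0.66  -0.346  0.743]
[ 0.62099432 -0.38229427  0.10956264] 407
can 890 [ 0.663 -0.034  0.1  ] [-0.364 -0.567  0.02 ] [0.847 0.078 0.743]
plate 3589 [ 0.481 -0.295  0.006] [ 0.378 -0.423  0.004] [ 0.635 -0.175  0.012]
((507.67340087890625, -299.13140869140625), (224.0574951171875, 239.5281524658203), 82.838623046875)
[ 0.3  -0.67  0.14] [0.85 0.1  0.56]
```

```bash
python3 - <<'E'
from h import *
P=np.load('c0.npz')['a']
for u,v in [(265,153),(278,178),(300,150),(335,147),(243,130),(243,175),(355,310),(382,165),(440,60),(100,60)]: print(u,v,np.round(P[v,u],3))
E
```

```text
265 153 [ 0.669 -0.096  0.115]
278 178 [ 0.691 -0.125  0.034]
300 150 [ 0.706 -0.178  0.124]
335 147 [ 0.749 -0.257  0.131]
243 130 [ 0.678 -0.027  0.163]
243 175 [ 0.662 -0.033  0.035]
355 310 [ 0.318 -0.448  0.032]
382 165 [ 0.775 -0.378  0.093]
440 60 [ 0.8   -0.463  0.372]
100 60 [0.796 0.532 0.234]
```

Request:
send_rows(rows=[{"dx":-20,"dy":-1.5,"roll":-6.9,"jaw":-1},{"dx":-20,"roll":-6.9,"jaw":-1}])

```text
invalid input at $.rows[0]: expected keys dx, dy, dz, roll, jaw
```

Request:
send_rows(rows=[{"dx":-33,"dy":-3,"dz":0,"roll":0,"jaw":-1},{"dx":-33,"dy":-3,"dz":0,"roll":0,"jaw":-1},{"dx":-33,"dy":-3,"dz":0,"roll":0,"jaw":-1},{"dx":-33,"dy":-3,"dz":0,"roll":0,"jaw":-1},{"dx":-33,"dy":-3,"dz":0,"roll":0,"jaw":-1},{"dx":-33,"dy":-3,"dz":0,"roll":0,"jaw":-1},{"dx":-34,"dy":-1,"dz":0,"roll":0,"jaw":-1},{"dx":0,"dy":0,"dz":0,"roll":0,"jaw":-1}])

```text
time_s: 0.77
ee_pos: [0.53, -0.2367, 0.2048]
eef_rot: [-3.141, 0.0, 1.567]
force: [-0.6, 0.3, -0.5]
grip_width: 0.0944
grip_force: 0.0
```

Request:
send_rows(rows=[{"dx":0,"dy":0,"dz":0,"roll":-6.9,"jaw":-1},{"dx":0,"dy":0,"dz":0,"roll":-6.9,"jaw":-1},{"dx":0,"dy":0,"dz":0,"roll":-6.9,"jaw":-1},{"dx":0,"dy":0,"dz":0,"roll":-6.9,"jaw":-1},{"dx":0,"dy":0,"dz":0,"roll":-6.9,"jaw":-1},{"dx":0,"dy":0,"dz":0,"roll":-6.9,"jaw":-1},{"dx":0,"dy":0,"dz":0,"roll":-6.9,"jaw":-1},{"dx":0,"dy":0,"dz":0,"roll":-6.9,"jaw":-1},{"dx":0,"dy":0,"dz":0,"roll":-6.9,"jaw":-1},{"dx":0,"dy":0,"dz":0,"roll":-6.9,"jaw":-1},{"dx":0,"dy":0,"dz":0,"roll":-6.9,"jaw":-1},{"dx":0,"dy":0,"dz":0,"roll":-6.9,"jaw":-1}])

```text
time_s: 1.77
ee_pos: [0.5309, -0.2315, 0.2051]
eef_rot: [3.141, -0.001, 3.022]
force: [0.5, 0.4, 0.4]
grip_width: 0.0941
grip_force: 0.0
```

```bash
python3 - <<'E'
from h import *
o=get_obs();print(o['ee_pos'],o['eef_rot'],o['qpos'],o['time_s'])
b=camera('wrist');save('w2',b)
P=pts(b);np.savez('c1.npz',P=P,f=b['frame'])
hsv=cv2.cvtColor(b['frame'],cv2.COLOR_RGB2HSV);H,S,V=[hsv[...,i].astype(int) for i in range(3)]
m=(H>20)&(H<35)&(S>150)&(abs(P[...,2]-.137)<.004)&(np.hypot(P[...,0]-.53,P[...,1]+.232)<.06)
q=P[m];print(len(q),cv2.minAreaRect((q[:,:2]*1000).astype(np.float32)),np.median(q[:,2]))
E
```

```text
[ 0.53094335 -0.23154301  0.20512883] [ 3.14131048e+00 -6.09690552e-04  3.02212667e+00] [-4.74486138e-01  3.65891514e-01  1.43423294e+00  5.40539048e-05
  1.34213795e+00 -1.92582867e+00] 1.7667
661 ((533.089599609375, -230.54220581054688), (11.682219505310059, 42.255271911621094), 82.97663116455078) 0.1365805182797696
```

View pics/w2.png

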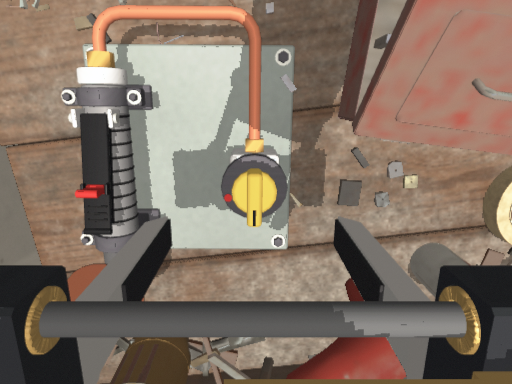

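Request:
send_rows(rows=[{"dx":-2,"dy":1,"dz":20,"roll":0,"jaw":-1},{"dx":0,"dy":0,"dz":20,"roll":0,"jaw":-1},{"dx":0,"dy":0,"dz":20,"roll":0,"jaw":-1},{"dx":0,"dy":0,"dz":14,"roll":0,"jaw":-1},{"dx":0,"dy":0,"dz":12,"roll":0,"jaw":-1},{"dx":0,"dy":0,"dz":0,"roll":0,"jaw":-1},{"dx":0,"dy":0,"dz":0,"roll":0,"jaw":-1}])

```text
time_s: 2.4
ee_pos: [0.5331, -0.2311, 0.1194]
eef_rot: [3.141, -0.001, 3.015]
force: [-0.4, -0.1, -1.0]
grip_width: 0.0937
grip_force: 0.0
```

Request:
send_rows(rows=[{"dx":0,"dy":0,"dz":0,"roll":0,"jaw":1},{"dx":0,"dy":0,"dz":0,"roll":0,"jaw":1},{"dx":0,"dy":0,"dz":0,"roll":0,"jaw":1},{"dx":0,"dy":0,"dz":0,"roll":0,"jaw":1},{"dx":0,"dy":0,"dz":0,"roll":0,"jaw":1},{"dx":0,"dy":0,"dz":0,"roll":0,"jaw":1},{"dx":0,"dy":0,"dz":0,"roll":0,"jaw":1},{"dx":0,"dy":0,"dz":0,"roll":0,"jaw":1},{"dx":0,"dy":0,"dz":0,"roll":0,"jaw":1},{"dx":0,"dy":0,"dz":0,"roll":0,"jaw":1},{"dx":0,"dy":0,"dz":0,"roll":0,"jaw":1},{"dx":0,"dy":0,"dz":0,"roll":0,"jaw":1}], force=40)

```text
time_s: 3.4
ee_pos: [0.5331, -0.2313, 0.1195]
eef_rot: [-3.142, 0.0, 3.016]
force: [0.0, -0.3, -0.6]
grip_width: 0.0178
grip_force: 0.0
```

```bash
python3 - <<'E'
from h import *
o=get_obs();print(o['ee_pos'],o['eef_rot'],o['grip_width'],o['grip_force'],o['moment'])
d=np.load('c1.npz');P=d['P'];f=d['f']
hsv=cv2.cvtColor(f,cv2.COLOR_RGB2HSV);H,S,V=[hsv[...,i].astype(int) for i in range(3)]
v,u=np.indices(H.shape)
m=((H<8)|(H>172))&(S>170)&(u>70)&(u<110)&(v>178)&(v<202)
q=P[m];print('lock',len(q),np.median(q,0),q.min(0),q.max(0)); t=q[q[:,2]>.112];print(t.mean(0),t.min(0),t.max(0))
m=(V<60)&(u>78)&(u<116)&(v>112)&(v<238)&(P[...,2]>.084)&(P[...,2]<.112)
q=P[m];print('paddle',len(q),q.min(0),q.max(0),cv2.minAreaRect((q[:,:2]*1000).astype(np.float32)))
E
```

```text
[ 0.53310539 -0.2312812   0.11946193] [-3.14154104e+00  1.89395819e-05  3.01593984e+00] 0.01780014569052827 0.0 [ 0.13379732 -0.02498796  0.00513377]
lock 300 [ 0.5157305  -0.36794967  0.11700551] [ 4.57087524e-01 -4.47691483e-01  2.99841382e-04] [ 0.54322528 -0.22324287  0.38441613]
[ 0.51644101 -0.36752866  0.11926064] [ 0.45708752 -0.37840616  0.11209877] [ 0.52074119 -0.22324287  0.38441613]
paddle 3149 [ 0.45254286 -0.38639184  0.08454867] [ 0.55728801 -0.35042681  0.10995262] ((505.0416564941406, -367.75457763671875), (25.327312469482422, 103.53360748291016), 82.54277038574219)
```

Still closing; wait, then press and begin turning.

Request:
send_rows(rows=[{"dx":0,"dy":0,"dz":0,"roll":0,"jaw":1},{"dx":0,"dy":0,"dz":0,"roll":0,"jaw":1},{"dx":0,"dy":0,"dz":0,"roll":0,"jaw":1},{"dx":0,"dy":0,"dz":0,"roll":0,"jaw":1},{"dx":0,"dy":0,"dz":0,"roll":0,"jaw":1}])

```text
time_s: 3.82
ee_pos: [0.5332, -0.2307, 0.1195]
eef_rot: [3.141, -0.0, 3.016]
force: [0.0, 5.8, 2.2]
grip_width: 0.0119
grip_force: 40.0
```

Request:
send_rows(rows=[{"dx":0,"dy":0,"dz":2,"roll":0,"jaw":1},{"dx":0,"dy":0,"dz":2,"roll":0,"jaw":1},{"dx":0,"dy":0,"dz":2,"roll":0,"jaw":1},{"dx":0,"dy":0,"dz":1.5,"roll":0,"jaw":1},{"dx":0,"dy":0,"dz":0,"roll":0,"jaw":1},{"dx":0,"dy":0,"dz":0,"roll":0,"jaw":1}])

```text
time_s: 4.32
ee_pos: [0.5332, -0.2307, 0.1124]
eef_rot: [3.141, 0.0, 3.016]
force: [-0.9, 6.4, 7.1]
grip_width: 0.0117
grip_force: 40.0
```

Request:
send_rows(rows=[{"dx":0,"dy":0,"dz":0,"roll":5.75,"jaw":1},{"dx":0,"dy":0,"dz":0,"roll":5.75,"jaw":1},{"dx":0,"dy":0,"dz":0,"roll":5.75,"jaw":1},{"dx":0,"dy":0,"dz":0,"roll":5.75,"jaw":1},{"dx":0,"dy":0,"dz":0,"roll":5.75,"jaw":1},{"dx":0,"dy":0,"dz":0,"roll":5.75,"jaw":1},{"dx":0,"dy":0,"dz":0,"roll":5.75,"jaw":1},{"dx":0,"dy":0,"dz":0,"roll":5.75,"jaw":1},{"dx":0,"dy":0,"dz":0,"roll":5.75,"jaw":1},{"dx":0,"dy":0,"dz":0,"roll":5.75,"jaw":1},{"dx":0,"dy":0,"dz":0,"roll":5.75,"jaw":1},{"dx":0,"dy":0,"dz":0,"roll":5.75,"jaw":1}])

```text
time_s: 5.32
ee_pos: [0.5337, -0.2302, 0.1126]
eef_rot: [3.14, -0.001, 1.807]
force: [1.0, 8.7, 6.9]
grip_width: 0.0114
grip_force: 40.0
```

Request:
send_rows(rows=[{"dx":0,"dy":0,"dz":0,"roll":0,"jaw":1},{"dx":0,"dy":0,"dz":0,"roll":0,"jaw":1}])

```text
time_s: 5.48
ee_pos: [0.5337, -0.2301, 0.1126]
eef_rot: [3.14, -0.001, 1.812]
force: [1.6, 10.0, 6.3]
grip_width: 0.0118
grip_force: 40.0
```

```bash
python3 -c "
from h import *
o=get_obs();print(o['ee_pos'],o['eef_rot'],o['force'],o['moment'])"
```

```text
[ 0.53366938 -0.23014936  0.11259321] [ 3.14013999e+00 -1.15298224e-03  1.81151552e+00] [1.57010561 9.95897362 6.26813684] [ 1.92062244 -0.20939066  0.03256165]
```

Request:
send_rows(rows=[{"dx":0,"dy":0,"dz":-2,"roll":0,"jaw":1},{"dx":0,"dy":0,"dz":-2,"roll":0,"jaw":1},{"dx":0,"dy":0,"dz":-2.5,"roll":0,"jaw":1},{"dx":0,"dy":0,"dz":0,"roll":0,"jaw":1},{"dx":0,"dy":0,"dz":0,"roll":0,"jaw":0},{"dx":0,"dy":0,"dz":0,"roll":0,"jaw":0},{"dx":0,"dy":0,"dz":0,"roll":0,"jaw":0},{"dx":0,"dy":0,"dz":0,"roll":0,"jaw":0},{"dx":0,"dy":0,"dz":-20,"roll":0,"jaw":0},{"dx":0,"dy":0,"dz":-25,"roll":0,"jaw":0},{"dx":0,"dy":0,"dz":-25,"roll":0,"jaw":0},{"dx":0,"dy":0,"dz":-15,"roll":0,"jaw":0}])

```text
time_s: 6.48
ee_pos: [0.5335, -0.2317, 0.2061]
eef_rot: [3.14, 0.002, 1.811]
force: [0.0, 0.1, -0.4]
grip_width: 0.0466
grip_force: 0.0
```

Request:
send_rows(rows=[{"dx":0,"dy":0,"dz":0,"roll":0,"jaw":1},{"dx":0,"dy":0,"dz":0,"roll":0,"jaw":1}])

```text
time_s: 6.65
ee_pos: [0.5331, -0.2314, 0.2034]
eef_rot: [3.141, 0.001, 1.811]
force: [0.5, -0.1, -1.3]
grip_width: 0.037
grip_force: 0.0
```

```bash
python3 - <<'E'
from h import *
o=get_obs();print(o['ee_pos'],o['eef_rot'],o['qpos'],o['time_s'])
b=camera('wrist');save('w3',b)
P=pts(b)
hsv=cv2.cvtColor(b['frame'],cv2.COLOR_RGB2HSV);H,S,V=[hsv[...,i].astype(int) for i in range(3)]
m=(H>20)&(H<35)&(S>150)&(abs(P[...,2]-.135)<.008)&(np.hypot(P[...,0]-.533,P[...,1]+.231)<.04)
q=P[m];print(len(q),cv2.minAreaRect((q[:,:2]*1000).astype(np.float32)),np.median(q[:,2]))
E
```

```text
[ 0.53311075 -0.23144757  0.20342414] [3.14107514e+00 6.22127815e-04 1.81147757e+00] [-4.72546335e-01  3.70653791e-01  1.43176340e+00 -1.35529988e-04
  1.33837705e+00 -7.13196577e-01] 6.65
412 ((533.8512573242188, -230.28701782226562), (11.687865257263184, 43.150997161865234), 13.968364715576172) 0.13607961471452484
```

View pics/w3.png

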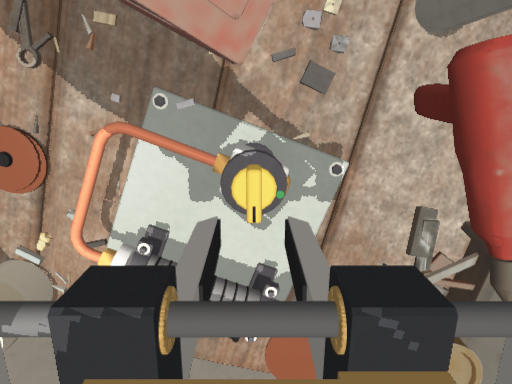

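The picture shows the pointer over the red side (bar at (254,190)), green mark exposed at (281,195), and the knob's top back at 136 mm. Now I'll turn back and go behind the lock-off with shut fingers.

Request:
send_rows(rows=[{"dx":0,"dy":0,"dz":0,"roll":-5.75,"jaw":1},{"dx":0,"dy":0,"dz":0,"roll":-5.75,"jaw":1},{"dx":0,"dy":0,"dz":0,"roll":-5.75,"jaw":1},{"dx":0,"dy":0,"dz":0,"roll":-5.75,"jaw":1},{"dx":0,"dy":0,"dz":0,"roll":-5.75,"jaw":1},{"dx":0,"dy":0,"dz":0,"roll":-5.75,"jaw":1},{"dx":0,"dy":0,"dz":0,"roll":-5.75,"jaw":1},{"dx":0,"dy":0,"dz":0,"roll":-5.75,"jaw":1},{"dx":0,"dy":0,"dz":0,"roll":-5.75,"jaw":1},{"dx":0,"dy":0,"dz":0,"roll":-5.75,"jaw":1},{"dx":0,"dy":0,"dz":0,"roll":-5.75,"jaw":1},{"dx":0,"dy":0,"dz":0,"roll":-5.75,"jaw":1}])

```text
time_s: 7.7
ee_pos: [0.5326, -0.2311, 0.2016]
eef_rot: [3.141, -0.003, 3.021]
force: [0.2, -0.6, 0.6]
grip_width: 0.0003
grip_force: 0.0
```

Request:
send_rows(rows=[{"dx":5,"dy":-28,"dz":0,"roll":0,"jaw":1},{"dx":5,"dy":-28,"dz":0,"roll":0,"jaw":1},{"dx":5,"dy":-28,"dz":0,"roll":0,"jaw":1},{"dx":4,"dy":-28,"dz":0,"roll":0,"jaw":1},{"dx":4,"dy":-27,"dz":0,"roll":0,"jaw":1},{"dx":0,"dy":0,"dz":20,"roll":0,"jaw":1},{"dx":0,"dy":0,"dz":20,"roll":0,"jaw":1},{"dx":0,"dy":0,"dz":20,"roll":0,"jaw":1},{"dx":0,"dy":0,"dz":0,"roll":0,"jaw":1},{"dx":0,"dy":0,"dz":0,"roll":0,"jaw":1}])

```text
time_s: 8.53
ee_pos: [0.4922, -0.3658, 0.1419]
eef_rot: [3.14, -0.003, 3.016]
force: [-0.8, -0.6, 0.0]
grip_width: 0.0001
grip_force: 0.0
```

```bash
python3 - <<'E'
from h import *
o=get_obs();print(o['ee_pos'],o['eef_rot'],o['qpos'],o['time_s'],o['grip_width'],o['force'])
b=camera('wrist');s=camera('side')
P=pts(b);im=np.hstack([b['frame'][100:,:400],s['frame'][100:,112:]]);cv2.imwrite('pics/w4.png',im[:,:,::-1]);print(im.shape)
hsv=cv2.cvtColor(b['frame'],cv2.COLOR_RGB2HSV);H,S,V=[hsv[...,i].astype(int) for i in range(3)]
m=((H<8)|(H>172))&(S>170)&(P[...,2]>.100)&(P[...,2]<.124)&(np.hypot(P[...,0]-.516,P[...,1]+.368)<.025)
q=P[m];print(len(q),q.min(0),q.max(0),q.mean(0))
E
```

```text
[ 0.49224028 -0.36583921  0.14189175] [ 3.13978881e+00 -2.92729032e-03  3.01587589e+00] [-6.98823841e-01  4.96630396e-01  1.39911472e+00 -7.55498301e-05
  1.24928524e+00 -2.14387677e+00] 8.5333 8.542185446983378e-05 [-0.77294586 -0.56326112  0.04107723]
(284, 800, 3)Traceback (most recent call last):
  File "<stdin>", line 7, in <module>
    return umr_minimum(a, axis, None, out, keepdims, initial, where)
ValueError: zero-size array to reduction operation minimum which has no identity
```

View pics/w4.png

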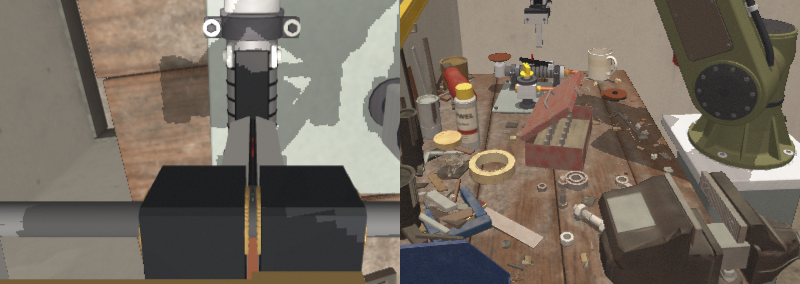

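The fingers line up with the paddle (column 251); the side view is small, with the gripper at (538,20) above the sander at (540,75). Going down behind the lock-off and pushing forward.

Request:
send_rows(rows=[{"dx":0,"dy":0,"dz":11,"roll":0,"jaw":1},{"dx":0,"dy":0,"dz":11,"roll":0,"jaw":1},{"dx":0,"dy":0,"dz":11,"roll":0,"jaw":1},{"dx":0,"dy":0,"dz":0,"roll":0,"jaw":1},{"dx":0,"dy":0,"dz":0,"roll":0,"jaw":1}])

```text
time_s: 9.05
ee_pos: [0.4926, -0.366, 0.1095]
eef_rot: [3.141, -0.001, 3.016]
force: [-0.1, -0.7, 0.1]
grip_width: 0.0004
grip_force: 0.0
```

Request:
send_rows(rows=[{"dx":-4,"dy":0,"dz":0,"roll":0,"jaw":1},{"dx":-4,"dy":0,"dz":0,"roll":0,"jaw":1},{"dx":-4,"dy":0,"dz":0,"roll":0,"jaw":1},{"dx":-4,"dy":0,"dz":0,"roll":0,"jaw":1},{"dx":-4,"dy":0,"dz":0,"roll":0,"jaw":1},{"dx":0,"dy":0,"dz":0,"roll":0,"jaw":1},{"dx":0,"dy":0,"dz":0,"roll":0,"jaw":1}])

```text
time_s: 9.63
ee_pos: [0.5129, -0.3688, 0.1104]
eef_rot: [-3.142, 0.0, 3.016]
force: [-0.9, 0.0, 0.9]
grip_width: 0.0003
grip_force: 0.8
```

```bash
python3 - <<'E'
from h import *
o=get_obs();print(o['ee_pos'],o['force'])
a=camera('scene');s=camera('side')
im=np.hstack([cv2.resize(a['frame'][150:280,300:400],None,fx=4,fy=4,interpolation=3),cv2.resize(s['frame'][140:205,190:240],None,fx=8,fy=8,interpolation=3)]);cv2.imwrite('pics/w5.png',im[:,:,::-1]);print(im.shape)
E
```

```text
[ 0.51287575 -0.36880561  0.11041189] [-0.86064568  0.04145956  0.91359697]
(520, 800, 3)
```

View pics/w5.png

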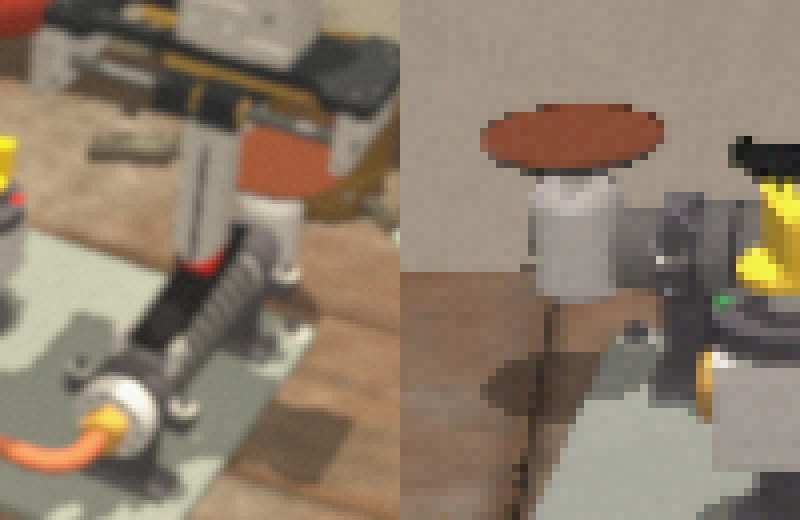

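The crop shows the finger over the lock-off, with the lock-off's red base under it at (205,262), so it is tilted forward. Pressing down in steps.

Request:
send_rows(rows=[{"dx":-1,"dy":0,"dz":1,"roll":0,"jaw":1},{"dx":0,"dy":0,"dz":2,"roll":0,"jaw":1},{"dx":0,"dy":0,"dz":2,"roll":0,"jaw":1},{"dx":0,"dy":0,"dz":0,"roll":0,"jaw":1},{"dx":0,"dy":0,"dz":0,"roll":0,"jaw":1}])

```text
time_s: 10.15
ee_pos: [0.5137, -0.369, 0.1054]
eef_rot: [-3.142, 0.0, 3.016]
force: [-0.9, 0.4, 3.7]
grip_width: 0.0004
grip_force: 1.2
```

Request:
send_rows(rows=[{"dx":0,"dy":0,"dz":2,"roll":0,"jaw":1},{"dx":0,"dy":0,"dz":2,"roll":0,"jaw":1},{"dx":0,"dy":0,"dz":0,"roll":0,"jaw":1},{"dx":0,"dy":0,"dz":0,"roll":0,"jaw":1}])

```text
time_s: 10.48
ee_pos: [0.5137, -0.3689, 0.1014]
eef_rot: [3.142, -0.0, 3.016]
force: [-1.0, 0.3, 3.9]
grip_width: 0.0004
grip_force: 1.5
```

Request:
send_rows(rows=[{"dx":0,"dy":0,"dz":2,"roll":0,"jaw":1},{"dx":0,"dy":0,"dz":2,"roll":0,"jaw":1},{"dx":0,"dy":0,"dz":0,"roll":0,"jaw":1},{"dx":0,"dy":0,"dz":0,"roll":0,"jaw":1}])

```text
time_s: 10.82
ee_pos: [0.5137, -0.3689, 0.0974]
eef_rot: [3.142, -0.0, 3.016]
force: [-0.8, -0.1, 4.9]
grip_width: 0.0004
grip_force: 1.7
```

Request:
send_rows(rows=[{"dx":0,"dy":0,"dz":1,"roll":0,"jaw":1},{"dx":0,"dy":0,"dz":1,"roll":0,"jaw":1},{"dx":0,"dy":0,"dz":0,"roll":0,"jaw":1},{"dx":0,"dy":0,"dz":0,"roll":0,"jaw":1}])

```text
time_s: 11.15
ee_pos: [0.5137, -0.3689, 0.0954]
eef_rot: [-3.142, -0.0, 3.016]
force: [-0.9, 0.1, 5.0]
grip_width: 0.0002
grip_force: 1.9
```

Request:
send_rows(rows=[{"dx":0,"dy":0,"dz":1,"roll":0,"jaw":1},{"dx":0,"dy":0,"dz":0,"roll":0,"jaw":1},{"dx":0,"dy":0,"dz":0,"roll":0,"jaw":1}])

```text
time_s: 11.4
ee_pos: [0.5138, -0.3689, 0.0946]
eef_rot: [-3.141, 0.0, 3.016]
force: [0.4, -0.1, 5.4]
grip_width: 0.0003
grip_force: 2.2
```

Request:
send_rows(rows=[{"dx":0,"dy":0,"dz":1,"roll":0,"jaw":1},{"dx":0,"dy":0,"dz":0,"roll":0,"jaw":1},{"dx":0,"dy":0,"dz":0,"roll":0,"jaw":1}])

```text
time_s: 11.65
ee_pos: [0.514, -0.369, 0.0939]
eef_rot: [-3.141, 0.001, 3.016]
force: [-0.0, 0.5, 6.9]
grip_width: 0.0003
grip_force: 2.8
```

Request:
send_rows(rows=[{"dx":0,"dy":0,"dz":1,"roll":0,"jaw":1},{"dx":0,"dy":0,"dz":0,"roll":0,"jaw":1},{"dx":0,"dy":0,"dz":0,"roll":0,"jaw":1}])

```text
time_s: 11.9
ee_pos: [0.5141, -0.3692, 0.0934]
eef_rot: [-3.141, 0.001, 3.016]
force: [-1.4, 0.1, 10.9]
grip_width: 0.0005
grip_force: 5.0
```

Request:
send_rows(rows=[{"dx":0,"dy":0,"dz":1,"roll":0,"jaw":1},{"dx":0,"dy":0,"dz":0,"roll":0,"jaw":1},{"dx":0,"dy":0,"dz":0,"roll":0,"jaw":1}])

```text
time_s: 12.15
ee_pos: [0.5143, -0.3692, 0.0931]
eef_rot: [-3.14, 0.002, 3.016]
force: [-3.0, 1.9, 16.2]
grip_width: 0.0004
grip_force: 7.5
```

```bash
python3 - <<'E'
from h import *
o=get_obs();print(o['ee_pos'],o['force'])
a=camera('scene');P=pts(a);d=np.load('c0.npz')
f=np.array([.9925,-.122]);
def prof(P,fr):
    V=fr.max(-1); r=P[...,:2]-np.array([.516,-.369]); s=r@f; l=r@np.array([.122,.9925])
    for s0 in range(-60,44,6):
        m=(abs(s*1000-s0)<3)&(abs(l)<.010)&(P[...,2]>.075)&(P[...,2]<.112)&(V<75)
        print(s0,m.sum(),np.round(np.median(P[m][:,2])*1000,1) if m.any() else '',end=' | ')
    print()
prof(d['a'],d['fa']);prof(P,a['frame'])
im=cv2.resize(a['frame'][180:280,300:400],None,fx=6,fy=6,interpolation=3);cv2.imwrite('pics/w6.png',im[:,:,::-1])
E
```

```text
[ 0.51428477 -0.3692129   0.0931071 ] [-3.01968354  1.87608013 16.22895104]
-60 21 87.5 | -54 22 88.3 | -48 16 90.2 | -42 18 90.3 | -36 18 90.8 | -30 18 92.7 | -24 19 94.1 | -18 14 95.3 | -12 18 96.3 | -6 10 95.9 | 0 0  | 6 0  | 12 2 101.1 | 18 4 100.8 | 24 7 103.5 | 30 12 103.1 | 36 15 103.9 | 42 1 103.5 | 
-60 15 86.2 | -54 18 88.1 | -48 16 87.6 | -42 17 88.2 | -36 11 88.0 | -30 17 88.2 | -24 13 88.5 | -18 15 88.8 | -12 15 88.7 | -6 3 88.4 | 0 0  | 6 0  | 12 0  | 18 0  | 24 0  | 30 3 90.1 | 36 5 89.9 | 42 1 90.7 |
```

View pics/w6.png

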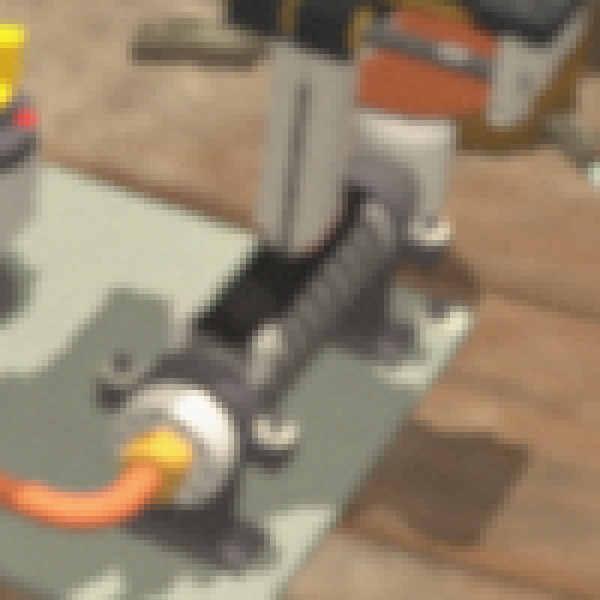

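The paddle lies flat against the body, with the pad about 5.6 mm lower and the finger at (300,245). Hold, then release.

Request:
send_rows(rows=[{"dx":0,"dy":0,"dz":0,"roll":0,"jaw":1},{"dx":0,"dy":0,"dz":0,"roll":0,"jaw":1},{"dx":0,"dy":0,"dz":0,"roll":0,"jaw":1},{"dx":0,"dy":0,"dz":0,"roll":0,"jaw":1},{"dx":0,"dy":0,"dz":0,"roll":0,"jaw":1},{"dx":0,"dy":0,"dz":0,"roll":0,"jaw":1},{"dx":0,"dy":0,"dz":0,"roll":0,"jaw":1},{"dx":0,"dy":0,"dz":0,"roll":0,"jaw":1},{"dx":0,"dy":0,"dz":0,"roll":0,"jaw":1},{"dx":0,"dy":0,"dz":0,"roll":0,"jaw":1},{"dx":0,"dy":0,"dz":0,"roll":0,"jaw":1},{"dx":0,"dy":0,"dz":0,"roll":0,"jaw":1}])

```text
time_s: 13.2
ee_pos: [0.5143, -0.3692, 0.0931]
eef_rot: [-3.14, 0.002, 3.016]
force: [-2.6, 2.7, 16.2]
grip_width: 0.0007
grip_force: 7.5
```

Request:
send_rows(rows=[{"dx":0,"dy":0,"dz":0,"roll":0,"jaw":1},{"dx":0,"dy":0,"dz":0,"roll":0,"jaw":1},{"dx":0,"dy":0,"dz":0,"roll":0,"jaw":1},{"dx":0,"dy":0,"dz":0,"roll":0,"jaw":1},{"dx":0,"dy":0,"dz":0,"roll":0,"jaw":1},{"dx":0,"dy":0,"dz":0,"roll":0,"jaw":1},{"dx":0,"dy":0,"dz":0,"roll":0,"jaw":1},{"dx":0,"dy":0,"dz":0,"roll":0,"jaw":1},{"dx":0,"dy":0,"dz":0,"roll":0,"jaw":1},{"dx":0,"dy":0,"dz":0,"roll":0,"jaw":1},{"dx":0,"dy":0,"dz":0,"roll":0,"jaw":1},{"dx":0,"dy":0,"dz":0,"roll":0,"jaw":1}])

```text
time_s: 14.2
ee_pos: [0.5143, -0.3692, 0.0931]
eef_rot: [-3.141, 0.002, 3.016]
force: [-2.6, 2.0, 16.1]
grip_width: 0.0002
grip_force: 7.5
```

Request:
send_rows(rows=[{"dx":0,"dy":0,"dz":-5,"roll":0,"jaw":1},{"dx":0,"dy":0,"dz":-5,"roll":0,"jaw":1},{"dx":0,"dy":0,"dz":-7,"roll":0,"jaw":1},{"dx":10,"dy":0,"dz":0,"roll":0,"jaw":1},{"dx":10,"dy":0,"dz":0,"roll":0,"jaw":1},{"dx":5,"dy":0,"dz":0,"roll":0,"jaw":1},{"dx":0,"dy":0,"dz":-20,"roll":0,"jaw":1},{"dx":0,"dy":0,"dz":-30,"roll":0,"jaw":1},{"dx":0,"dy":0,"dz":-30,"roll":0,"jaw":1},{"dx":0,"dy":0,"dz":-20,"roll":0,"jaw":1},{"dx":0,"dy":0,"dz":0,"roll":0,"jaw":1},{"dx":0,"dy":0,"dz":0,"roll":0,"jaw":1}])

```text
time_s: 15.2
ee_pos: [0.4892, -0.3659, 0.2091]
eef_rot: [-3.141, 0.001, 3.016]
force: [-1.1, -1.2, -1.2]
grip_width: -0.0001
grip_force: 0.0
```

```bash
python3 - <<'E'
from h import *
o=get_obs();print(o['ee_pos'],o['force'],o['time_s'])
a=camera('scene');P=pts(a)
for n,u,v,r in [('lock',350,213,7)]:
    hsv=cv2.cvtColor(a['frame'],cv2.COLOR_RGB2HSV);H,S=hsv[...,0],hsv[...,1]
    m=((H<6)|(H>174))&(S>170);m[:200]=0;m[225:]=0;m[:,:335]=0;m[:,362:]=0
    q=P[m];print(len(q),np.median(q,0),q.max(0))
r=P[...,:2]-np.array([.516,-.369]);s=r@np.array([.9925,-.122]);l=r@np.array([.122,.9925])
for s0 in (-48,-24,-12,30,36):
    m=(abs(s*1000-s0)<3)&(abs(l)<.010)&(P[...,2]>.075)&(P[...,2]<.112)&(a['frame'].max(-1)<75);print(s0,np.median(P[m][:,2]))
m=cv2.inRange(hsv,(20,150,0),(35,255,255))>0;m&=(np.hypot(P[...,0]-.533,P[...,1]+.231)<.04)&(P[...,2]>.125);q=P[m];print('knob',np.percentile(q[:,2],90),cv2.minAreaRect((q[q[:,2]>.13][:,:2]*1000).astype(np.float32)))
im=cv2.resize(a['frame'][170:290,240:400],None,fx=5,fy=5,interpolation=3);cv2.imwrite('pics/w7.png',im[:,:,::-1])
E
```

```text
[ 0.48918653 -0.3658543   0.2090889 ] [-1.08780417 -1.15810486 -1.20267946] 15.2
70 [ 0.51448587 -0.37057333  0.10691002] [ 0.54324169 -0.36110982  0.11798034]
-48 0.09071851673638945
-24 0.09354005703756006
-12 0.0959728070489613
30 0.1032577813108436
36 0.10369714447350376
knob 0.13566427343452137 ((532.7669677734375, -231.30545043945312), (16.67925262451172, 42.1059455871582), 14.412381172180176)
```

View pics/w7.png

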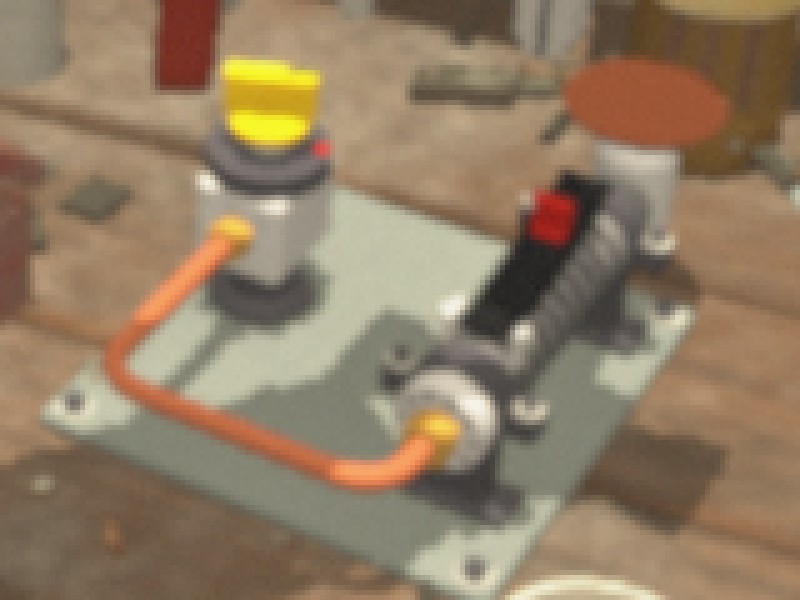

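The lock-off stands upright (550,215), the paddle is sprung out, and the knob is up at the red mark (320,148), with the arm clear.

```bash
python3 -c "
from station import *
print(hand_in())"
```

```text
the job is handed in; nothing more can be done
None
```

The job is handed in at about 15 s of the 61 s: air shut off with the knob up at the red mark, lock-off flipped, paddle held fully down for over 2 s, both sprung back, arm clear; the hand-in returned no verdict.

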